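# Raise the mill's guard window to the green mark

## Task

Gently push the clear guard window of the small milling machine up from beneath its lip, until the lip is level with the green collar on the post, and leave it standing there. Push only from below with the fingers: do not pinch the lip or press on its top, and leave the bottle, the spool and the spanner where they are.

Things in the scene. Friction and masses are not known exactly. Their poses are not given: they have to be found in the camera images.
- guard: Fixed mill and its window frame: base plate 300 x 450 x 30 mm, two 30 mm square posts, 620 mm tall, at y = +-195 mm, a clear window 350 wide, 270 tall between them. Origin on the bench in the plane of the posts' front faces, midway; x into the machine, y along the window, z up; turned up to 17 deg. A sill below the window, x = 9 to 21 mm, is 75 mm high; only the lip stands in front of x = 0.
- sash (a joint): How far the window has been raised, in m: 0 = lowest, 0.24 = top stop. It slides straight up; the lip's middle is then at 0.100 + this value above the work surface. It is counterweighted: a push of about 1 to 5 N moves it and it stays wherever it is left.
- lip (a point): Centre of the lip's cross-section, half way along it; guard's axes. The lip is a level bar along y at the window's foot, 470 long, 28 deep, 12 mm thick, grey, black on top, with orange ends outside the posts. It lies in front of the posts, its centre at guard x = -21 mm, front edge at -35; a web behind joins it to the window. Its underside is 6 mm below this point; free space beneath.
- green_mark: Green collar round one of the two posts (left or right), 36 x 36 mm and 24 mm tall, fixed: it marks the height wanted. Origin at its centre; z up.
- red_mark: Red collar of the same size round the other post, the mark for fully open; it plays no part in this job.
- glue: White glue bottle with a red cap, standing on the bench, 48 mm diameter, 120 mm tall, loose. Origin at the centre of its underside.
- spool: Small spool lying flat on the bench, 80 mm diameter, 40 mm tall, orange and yellow, loose. Origin at the centre of its underside.
- spanner: Steel spanner lying flat on the bench, about 180 mm long and under 10 mm high, loose; x along its length. Origin at its middle, underside.
Not all that is in view belongs to the job. Of the things shaped like the glue, the white one is meant.

How it is judged:
On the way:
1. the fingers push the window upward (contact force between the fingers and sash above 0.3 N and velocity of joint sash above 0.004 m/s), for 0.1 s.
At the end, for the whole second after the job is handed in: The lip's middle is within 10 mm of the height of the green collar's centre, the window is at rest, the bottle, spool and spanner are within 25 mm of where they stood and the bottle is upright (z of lip in the frame of green_mark between -0.01 and 0.01 m and velocity of joint sash between -0.005 and 0.005 m/s and distance of each of glue, spool, spanner from where it was at the start of the episode below 0.025 m and angle between glue's own z axis and vertical below 0.3 rad); the robot touches nothing.
It fails at once if the fingers press on the top of the lip with more than 3 N (pinched or pressed from above) (contact force between the fingers and lip_top above 3 N).
It fails at once if the window is shoved up or down faster than 0.3 m/s (velocity of joint sash above 0.3 m/s or velocity of joint sash below -0.3 m/s).
It fails at once if the bottle, the spool or the spanner is moved more than 25 mm (distance of any of glue, spool, spanner from where it was at the start of the episode above 0.025 m).
It fails at once if the bottle is tipped (angle between glue's own z axis and vertical above 0.3 rad).
It also fails if it takes over 45 s, if anything falls off the work surface, if the arm or the gripper's body presses on something with over 40 N, if the wrist force passes 120 N, or if a joint passes its speed limit or range.

## Robot

A 6-joint arm with a two-finger parallel gripper is mounted at the origin on the work surface. World frame = base frame: x ahead of the robot, y to its left, z up, the work surface at z = 0. Lengths are in m, angles in rad, forces in N, time in s.
With the tool pointing down it reaches from about 0.3 to 0.875 m from the base axis. Payload 6.4 kg.
Tool frame: the origin (TCP) lies midway between the tips of the shut fingers; the grasp point (between the pads) lies 19 mm behind it; z points along the fingers, y is the direction in which the jaws open and shut (so a half turn about z gives the same grasp; the last joint's range is limited). The gripper opens to 85 mm and grips with 20 to 120 N. Pads are 22 mm wide; open, the fingers measure 114 mm over their backs; the gripper's body (76 mm by 85 mm) begins 54 mm behind the grasp point. The pads swing forward as they close: fully open they stand 13 mm farther back than shut.
Start: joints at [-1.388, 0.181, 1.607, -0, 1.354, -0.206], TCP at [0.218, -0.532, 0.231] pointing down, gripper open.
Joint ranges: [-2.99, 2.99], [-0.89, 2.07], [0.3, 2.58], [-1.14, 4.28], [0, 2.63], [-3.12, 3.12]. Speed limits (rad/s): [2.57, 2.57, 3.01, 3.14, 3.14, 3.14].

## Interface

Orientations are given as a unit quaternion [w, x, y, z].
In Python, from rig import robot, read_camera gives the robot as it stands.
- The arm moves only by the tool arm_command, never from a script. Its argument "motion" is a list of rows, each an object with "grip": the opening, from 0 (shut) to 1 (fully open); "delta_pos": the shift along the world's x, y, z scaled (see below), a list of three; "turn": the turn, a rotation vector about the world's x, y, z scaled (see below), a list of three. A call has 1 to 12 rows; each row is the pose to reach, as a shift and turn from the pose commanded when the call began; what a row does not reach only later rows make up. The controller multiplies each number of a shift by 1000 mm and each number of a turn by 60 degrees. A row lasts 1/12 s, in which the tool goes at most 41.7 mm and 7.16 degrees, less where a joint would pass 70% of its speed; a pose out of reach is approached as far as the arm can. A call with a number of a shift or a turn outside -1 to 1 is refused whole. A call with a gripper value outside its range is refused whole. The fingers move at their own pace and stop on an object; "grip_force" is the grip in N (left out, the last holds). Time passes only in rows, so rows that repeat a pose let the fingers close. It gives the time, the measured TCP pose, the force and the opening at its end, in the units of the state.
- robot.get_obs(): the state, without advancing time (a new reading comes with each control period).
- read_camera(name): name is "side" or "top" or "wrist"; returns a dict with "img" (420x560x3 uint8, red, green, blue), "fx", "fy", "cx", "cy" (pixels), "dist_coeffs" ([k1, k2, p1, p2, k3] as OpenCV has them; the pictures are not rectified), "R" (3x3) and "t" (3): a world point X has camera coordinates R X + t; the wrist camera has in their place "tool_from_camera" (4x4, takes a point from camera to tool coordinates, whose origin is the TCP and whose axes are the flange's). Camera axes: x right, y down, z forward; pixel columns grow to the right and rows downward; lengths in m; the calibration is good to about 2 mm. A picture is of the moment at which its call begins: read the wrist's pose just before it. There is no depth.
- robot.finish_job(): hands the job in, once; it reports no verdict.
The state is a dict: "clock": time; "joint_positions": joint angles; "qd": joint speeds; "joint_torque": joint torques, N m; "tcp_pos": TCP position; "tcp_rot": TCP orientation; "wrist_force": force on the tool from outside, world axes, zero at the start; "moment": the same for the moment, N m; "gripper_width": opening from 0.0 (shut) to 1.0 (fully open).
Only numpy, scipy, OpenCV 4.12 (cv2) and the standard library are available. Lean on these libraries where they do the work, as an engineer would, in place of code of your own. Each camera call takes 0.05 s, during which the arm holds its last target.

## Working session

There is one attempt and no reset: what is moved stays moved. The work goes in short steps, Python scripts to look and compute and a tool call to move; the robot and the scene stay as the last step left them, time stands still between calls to the robot, and variables do not carry over. Pictures are saved under pics/ and viewed, and the job is handed in when it is done.

Besides the shell and the picture viewer there is one more tool, called after "Emit:" as name(argument=value, ...) on one line, values as JSON. arm_command: Moves the arm, as the interface text tells. Shifts and turns lie within -1 to 1; 1 stands for 1000 mm of shift or 60 degrees of turn. Its arguments: {"type":"object","properties":{"motion":{"type":"array","items":{"type":"object","properties":{"grip":{"type":"number"},"delta_pos":{"type":"array","items":{"type":"number","minimum":-1,"maximum":1}},"turn":{"type":"array","items":{"type":"number","minimum":-1,"maximum":1}}}}},"grip_force":{"type":"number"}},"required":["motion"]}

```bash
mkdir -p pics; ls; python3 - <<'E'
from rig import robot, read_camera
import cv2,numpy as np
o=robot.get_obs();print({k:np.round(v,3) for k,v in o.items()})
for n in ["side","top","wrist"]:
    c=read_camera(n);cv2.imwrite(f"pics/{n}0.png",c["img"][:,:,::-1])
    print(n,{k:np.round(v,3).tolist() for k,v in c.items() if k!="img"})
E
```

```text
pics
{'clock': np.float64(0.0), 'joint_positions': array([-1.388,  0.182,  1.608,  0.   ,  1.354, -0.206]), 'qd': array([ 0.   ,  0.002, -0.002, -0.   , -0.001, -0.   ]), 'joint_torque': array([-1.0000e-03, -4.4487e+01, -3.5134e+01, -0.0000e+00,  9.0000e-03,
       -0.0000e+00]), 'tcp_pos': array([ 0.218, -0.532,  0.23 ]), 'tcp_rot': array([-0.001,  0.981,  0.193,  0.   ]), 'wrist_force': array([ 0.767,  0.637, -0.72 ]), 'moment': array([0.085, 0.027, 0.017]), 'gripper_width': np.float64(0.999)}
side {'fx': 414.549, 'fy': 414.549, 'cx': 272.456, 'cy': 209.905, 'dist_coeffs': [-0.018, 0.0, 0.0, 0.0, 0.0], 'R': [[0.954, -0.298, 0.018], [-0.203, -0.691, -0.694], [0.22, 0.659, -0.72]], 't': [-0.534, 0.298, 1.024]}
top {'fx': 520.809, 'fy': 520.809, 'cx': 282.766, 'cy': 207.064, 'dist_coeffs': [-0.083, 0.0, 0.0, 0.0, 0.0], 'R': [[0.007, -1.0, -0.012], [-0.998, -0.007, -0.057], [0.057, 0.013, -0.998]], 't': [0.074, 0.559, 1.512]}
wrist {'fx': 306.803, 'fy': 306.803, 'cx': 282.956, 'cy': 215.685, 'dist_coeffs': [-0.05, 0.0, 0.0, 0.0, 0.0], 'tool_from_camera': [[-0.0, -0.964, -0.268, 0.068], [1.0, -0.0, -0.0, 0.001], [0.0, -0.268, 0.964, -0.142], [0.0, 0.0, 0.0, 1.0]]}
```

View pics/side0.png

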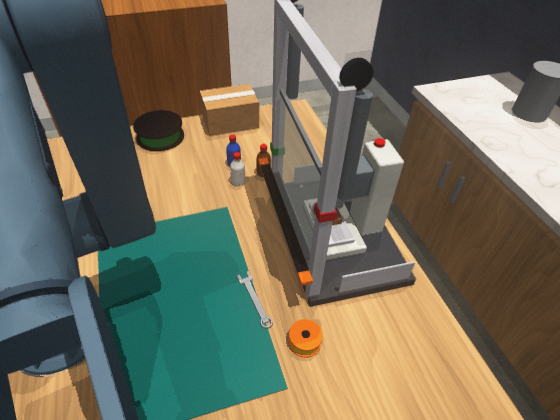

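View pics/top0.png

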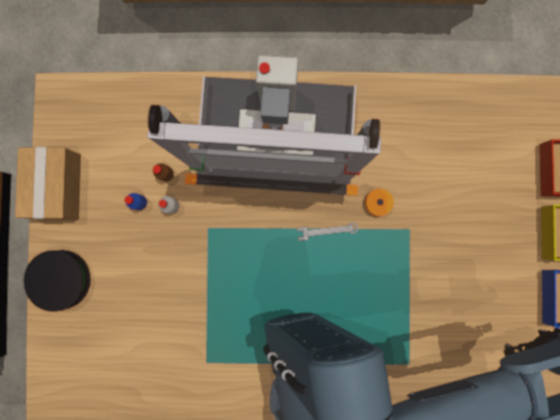

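View pics/wrist0.png

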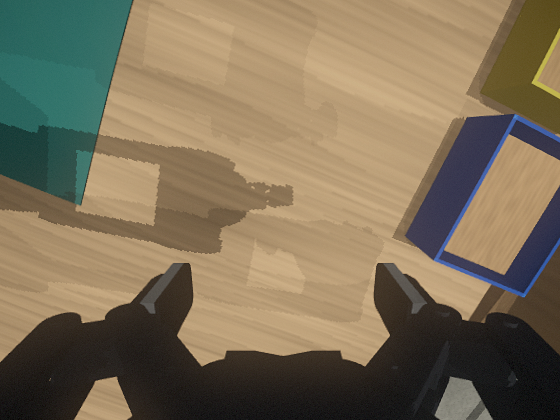

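The side view shows the frame with the red collar at (327,213) on the near (right) post and the green one at about (277,148) on the far post. The orange lip end is at (305,278), the spanner at (255,300) and the spool at (306,337). In the top view the lip ends are at (191,179) and (352,190), the white bottle at (168,204) and the blue and brown decoys beside it. I'll zoom in next.

```bash
python3 - <<'E'
import cv2,numpy as np
s=cv2.imread("pics/side0.png");t=cv2.imread("pics/top0.png")
a=cv2.resize(s[120:300,220:360],None,fx=4,fy=4,interpolation=cv2.INTER_CUBIC)[:, :]
a=cv2.resize(s[130:290,220:350],None,fx=3.7,fy=3.7,interpolation=cv2.INTER_CUBIC)
b=cv2.resize(t[100:250,110:400],None,fx=2.75,fy=2.75,interpolation=cv2.INTER_CUBIC)
cv2.imwrite("pics/side_c.png",a);cv2.imwrite("pics/top_c.png",b)
for n,im in(("side",s),("top",t)):
  h=cv2.cvtColor(im,cv2.COLOR_BGR2HSV)
  for c,lo,hi in(("green",(45,80,30),(75,255,255)),("red",(0,140,60),(6,255,255)),("red2",(174,140,60),(180,255,255)),("orange",(7,200,120),(15,255,255))):
    k,l,st,ce=cv2.connectedComponentsWithStats(cv2.inRange(h,lo,hi))
    print(n,c,[(st[i].tolist(),ce[i].round(1).tolist()) for i in range(1,k) if st[i][4]>8])
E
```

```text
side green [([140, 131, 40, 17, 305], [159.6, 140.9]), ([271, 143, 8, 13, 51], [273.8, 150.3])]
side red [([229, 135, 7, 7, 39], [232.2, 137.6]), ([374, 138, 11, 9, 79], [379.2, 142.0]), ([260, 144, 7, 8, 44], [263.1, 147.4]), ([233, 152, 7, 8, 42], [236.4, 155.7]), ([314, 203, 23, 20, 214], [324.3, 214.6])]
side red2 []
side orange [([258, 158, 11, 7, 58], [262.8, 160.8]), ([298, 271, 15, 14, 154], [304.8, 277.2]), ([289, 320, 33, 37, 800], [304.7, 336.3])]
top green [([79, 263, 7, 25, 59], [82.7, 274.5])]
top red [([260, 63, 9, 10, 78], [264.0, 67.5]), ([541, 140, 19, 56, 548], [548.1, 170.5]), ([153, 165, 9, 9, 63], [157.0, 169.0]), ([345, 170, 15, 4, 21], [350.8, 172.6]), ([125, 196, 7, 7, 38], [127.8, 199.6]), ([159, 200, 8, 7, 48], [162.4, 203.1])]
top red2 []
top orange [([186, 175, 10, 9, 77], [190.6, 178.6]), ([348, 186, 9, 7, 31], [352.5, 188.0]), ([366, 191, 19, 24, 155], [374.1, 202.9])]
```

View pics/side_c.png

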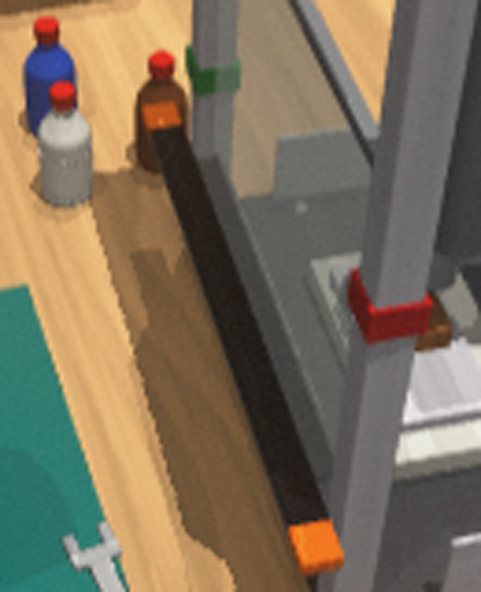

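View pics/top_c.png

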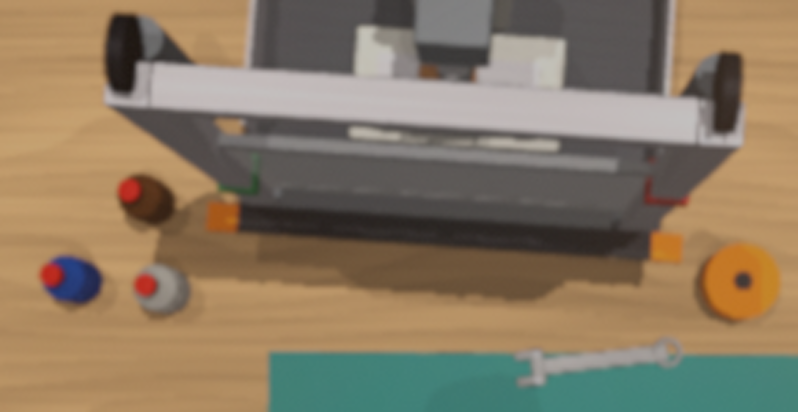

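```bash
cat > h.py <<'E'
import numpy as np,cv2
from rig import robot,read_camera
def K(c): return np.array([[c["fx"],0,c["cx"]],[0,c["fy"],c["cy"]],[0,0,1.]])
def ray(c,uv):
    p=cv2.undistortPoints(np.array([[uv]],float),K(c),np.array(c["dist_coeffs"]))[0,0]
    R,t=np.array(c["R"]),np.array(c["t"]); d=R.T@np.array([p[0],p[1],1]); return -R.T@t,d/np.linalg.norm(d)
def tri(rs):
    A=sum(np.eye(3)-np.outer(d,d) for o,d in rs);b=sum((np.eye(3)-np.outer(d,d))@o for o,d in rs)
    X=np.linalg.solve(A,b);return X,[np.linalg.norm(np.cross(X-o,d)) for o,d in rs]
def plane(c,uv,z):
    o,d=ray(c,uv);return o+d*(z-o[2])/d[2]
def proj(c,X):
    return cv2.projectPoints(np.atleast_2d(X).astype(float),cv2.Rodrigues(np.array(c["R"]))[0],np.array(c["t"]),K(c),np.array(c["dist_coeffs"]))[0][:,0]
E
python3 - <<'E'
from h import *
s=read_camera("side");t=read_camera("top")
L,e1=tri([ray(s,(263.8,161.1)),ray(t,(190.7,178.5))]);R,e2=tri([ray(s,(305.1,276)),ray(t,(352.5,189.8))])
print(L.round(4),np.round(e1,4),R.round(4),np.round(e2,4),np.linalg.norm(L-R))
v=(L-R)[:2];v/=np.linalg.norm(v);yaw=np.arctan2(-v[0],v[1]);print("yaw",np.degrees(yaw))
M=(L+R)/2;x=np.array([v[1],-v[0]]);org=M[:2]+.021*x;print("mid",M,"origin",org)
G=lambda gx,gy,z:np.array([*(org+x*gx+v*gy),z])
for z in(.1,.15,.2,.25,.3,.35): print(z,"green corner right,left",proj(s,[G(-.003,.177,z),G(-.003,.213,z)]).round(1).tolist(),"red",proj(s,[G(-.003,-.213,z),G(-.003,-.177,z)]).round(1).tolist())
for n,p,q,zz in(("glue",None,(168,205),.06),("spool",(305,336),(379,202),.04),("span",None,(328,231),.005)):
  print(n,plane(t,q,zz).round(3), plane(s,p,zz).round(3) if p else "")
for n,p,q in (("gluecap",(236.4,155.7),(162.4,203.1)),("brown",(263.1,147.4),(157,169))):
  print(n,tri([ray(s,p),ray(t,q)]))
print("spanner ends",plane(t,(303,234),.005),plane(t,(353,229),.005),plane(s,(242,277),.005),plane(s,(267,322),.005))
E
```

```text
[0.6296 0.3273 0.1366] [0.0018 0.0018] [ 0.6011 -0.1124  0.1396] [0.0018 0.0018] 0.44063270220380574
yaw -3.708227899667853
mid [0.61534531 0.10741273 0.13812794] origin [0.63630134 0.10605455]
0.1 green corner right,left [[272.0, 178.3], [269.3, 170.9]] red [[309.3, 281.6], [305.1, 269.9]]
0.15 green corner right,left [[272.3, 165.8], [269.5, 158.4]] red [[311.0, 269.6], [306.6, 257.8]]
0.2 green corner right,left [[272.6, 152.6], [269.7, 145.3]] red [[312.9, 256.7], [308.3, 244.7]]
0.25 green corner right,left [[272.9, 138.6], [270.0, 131.3]] red [[314.9, 242.8], [310.1, 230.7]]
0.3 green corner right,left [[273.3, 123.7], [270.2, 116.5]] red [[317.1, 227.7], [312.0, 215.5]]
0.35 green corner right,left [[273.6, 107.9], [270.5, 100.8]] red [[319.5, 211.3], [314.1, 199.1]]
glue [0.56  0.407 0.06 ] 
spool [ 0.574 -0.201  0.04 ] [ 0.574 -0.211  0.04 ]
span [ 0.489 -0.056  0.005] 
gluecap (array([0.56291179, 0.41090054, 0.10849863]), [np.float64(0.0009298671735735266), np.float64(0.0009298671735734922)])
brown (array([0.65807354, 0.42805247, 0.10922049]), [np.float64(0.0009055473362336156), np.float64(0.0009055473362337125)])
spanner ends [0.47991478 0.01767597 0.005     ] [ 0.49559416 -0.12970696  0.005     ] [0.47793282 0.01906555 0.005     ] [ 0.50415097 -0.13139703  0.005     ]
```

```bash
python3 - <<'E'
import cv2
s=cv2.imread("pics/side0.png")
cv2.imwrite("pics/green_c.png",cv2.resize(s[130:180,245:300],None,fx=11,fy=11,interpolation=cv2.INTER_NEAREST))
E
```

```text
(no output)
```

View pics/green_c.png

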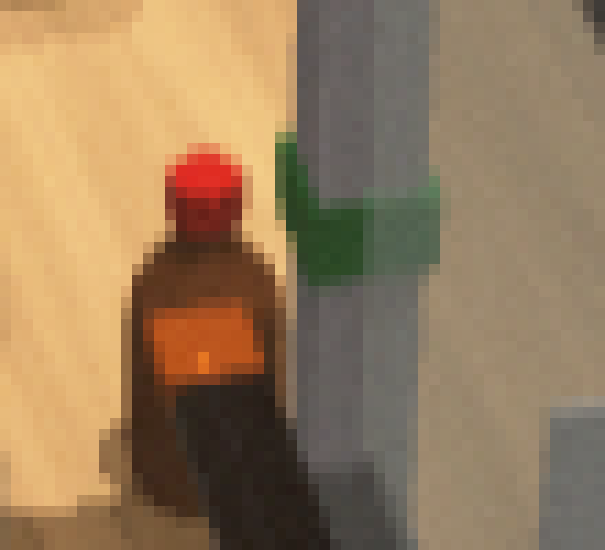

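Findings, checked against the given sizes:
- **Lip:** triangulated mid (0.615, 0.107, top 0.138). The end centres are 441 mm apart, which fits 470 minus the 30 mm ends. Yaw is about -3.7°.
- **Green collar:** on the left (+y) post, corner at side px (273,149..156). Its centre is at z ≈ 0.200 and it measures about 25 mm tall (24 given). The possible mix-ups are the red collar at (327,213) and the green ring of the black pot at (160,141); neither is on the left post.
- **Lip:** the bar with orange ends at (264,161) and (305,276). The orange spool at (306,337) isn't it.

I'll move to a staging area well in front and high up.

Emit:
arm_command(motion=[{"delta_pos":[0.03,0.04,0.02],"turn":[0,0,0],"grip":0},{"delta_pos":[0.12,0.44,0.12],"turn":[0,0,0],"grip":0},{"delta_pos":[0.12,0.44,0.12],"turn":[0,0,0],"grip":0},{"delta_pos":[0.12,0.44,0.12],"turn":[0,0,0],"grip":0},{"delta_pos":[0.12,0.44,0.12],"turn":[0,0,0],"grip":0},{"delta_pos":[0.12,0.44,0.12],"turn":[0,0,0],"grip":0},{"delta_pos":[0.12,0.44,0.12],"turn":[0,0,0],"grip":0},{"delta_pos":[0.12,0.44,0.12],"turn":[0,0,0],"grip":0},{"delta_pos":[0.12,0.44,0.12],"turn":[0,0,0],"grip":0},{"delta_pos":[0.12,0.44,0.12],"turn":[0,0,0],"grip":0},{"delta_pos":[0.12,0.44,0.12],"turn":[0,0,0],"grip":0},{"delta_pos":[0.12,0.44,0.12],"turn":[0,0,0],"grip":0}])

```text
clock: 1.25
tcp_pos: [0.3385, -0.0885, 0.3531]
tcp_rot: [0.001, 0.981, 0.195, 0.002]
wrist_force: [-0.0, -0.8, 0.6]
gripper_width: 0.003
```

```bash
python3 -c "
from rig import robot
import numpy as np
for k,v in robot.get_obs().items(): print(k,np.round(v,4))"
```

```text
clock 1.25
joint_positions [-6.0050e-01 -4.5360e-01  1.9275e+00  1.5000e-03  1.6647e+00  5.7850e-01]
qd [ 0.4811 -0.0057 -0.0678 -0.0352  0.0654  0.4456]
joint_torque [ -1.6535 -15.578  -37.1646   0.1654   0.1919   0.1006]
tcp_pos [ 0.3385 -0.0885  0.3531]
tcp_rot [5.000e-04 9.809e-01 1.947e-01 1.600e-03]
wrist_force [-0.0464 -0.7711  0.5526]
moment [ 0.0354 -0.0308 -0.003 ]
gripper_width 0.0034
```

Emit:
arm_command(motion=[{"delta_pos":[0.03,0.03,0],"turn":[0.1,0,0],"grip":0},{"delta_pos":[0.05,0.06,0],"turn":[0.2,0,0],"grip":0},{"delta_pos":[0.05,0.1,0],"turn":[0.3,0,0],"grip":0},{"delta_pos":[0.05,0.13,0],"turn":[0.4,0,0],"grip":0},{"delta_pos":[0.05,0.15,0],"turn":[0.5,0,0],"grip":0},{"delta_pos":[0.05,0.15,0],"turn":[0.5,0,0],"grip":0}])

```text
clock: 1.75
tcp_pos: [0.3871, 0.0593, 0.3499]
tcp_rot: [-0.257, 0.947, 0.186, 0.049]
wrist_force: [0.1, -1.3, -0.8]
gripper_width: 0.001
```

```bash
python3 -c "
from rig import robot
import numpy as np
for k,v in robot.get_obs().items(): print(k,np.round(v,4).tolist())"
```

```text
clock 1.75
joint_positions [-0.5543, -0.2934, 1.9077, 0.4553, 1.8036, 0.6722]
qd [0.0001, -0.019, -0.037, -0.1457, -0.0499, 0.0215]
joint_torque [0.4049, -21.505, -36.8006, 3.3811, 1.5886, -0.1357]
tcp_pos [0.3871, 0.0593, 0.3499]
tcp_rot [-0.2571, 0.947, 0.1863, 0.0489]
wrist_force [0.1332, -1.2519, -0.8086]
moment [-0.2708, -0.0234, -0.0476]
gripper_width 0.0015
```

```bash
cat > kin.py <<'E'
import numpy as np
from scipy.spatial.transform import Rotation as Ro
Z=lambda a:Ro.from_euler('z',a).as_matrix();Y=lambda a:Ro.from_euler('y',a).as_matrix()
LO=np.array([-2.99,-.89,.3,-1.14,0,-3.12]);HI=np.array([2.99,2.07,2.58,4.28,2.63,3.12])
def rows(q):
    A=Z(q[0]);B=A@Y(q[1]);C=A@Y(q[1]+q[2]);D=C@Z(q[3]);E=D@Y(q[4]);F=E@Z(q[5])@Z(np.pi/2)
    M=np.column_stack([A[:,0],A[:,1],A[:,2],B[:,2],C[:,0],C[:,2],D[:,1],E[:,2]])
    return M,F
E
python3 - <<'E'
from kin import *
Q=[[-1.388,.1815,1.6075,0,1.354,-.206],[-.6005,-.4536,1.9275,.0015,1.6647,.5785],[-.5543,-.2934,1.9077,.4553,1.8036,.6722]]
P=[[.218,-.532,.2305],[.3385,-.0885,.3531],[.3871,.0593,.3499]]
W=[[-.001,.981,.193,0],[.0005,.9809,.1947,.0016],[-.2571,.947,.1863,.0489]]
A=[];b=[]
for q,p,w in zip(Q,P,W):
    M,F=rows(q);A.append(M);b+=p
    G=Ro.from_quat([w[1],w[2],w[3],w[0]]).as_matrix();print(np.degrees(np.arccos((np.trace(G.T@F)-1)/2)))
A=np.vstack(A);print(np.linalg.svd(A)[1].round(3))
x,r,k,_=np.linalg.lstsq(A,np.array(b),rcond=1e-2);print(x.round(4),k,(A@x-b).round(4))
for drop in ([0,4],[0,4,1],[0,4,6]):
  i=[j for j in range(8) if j not in drop];x=np.linalg.lstsq(A[:,i],np.array(b),rcond=None)[0];print(i,x.round(4),np.abs(A[:,i]@x-b).max())
E
```

```text
0.03764520078761657
0.006579384686156409
0.006284022510620361
[3.404 2.468 2.435 0.484 0.265 0.242 0.157 0.035]
[-6.000e-04  1.175e-01  3.136e-01  4.394e-01  8.690e-02  5.155e-01
  2.000e-04  3.190e-01] 8 [ 0.0001  0.     -0.     -0.     -0.     -0.      0.      0.      0.    ]
[1, 2, 3, 5, 6, 7] [ 0.1181  0.2717  0.3973  0.5028 -0.0012  0.3239] 0.0028871390281239306
[2, 3, 5, 6, 7] [0.2654 0.3942 0.502  0.1143 0.332 ] 0.0346980626808035
[1, 2, 3, 5, 7] [0.117  0.2715 0.3973 0.5027 0.3238] 0.002858024569570683
```

```bash
cat >> kin.py <<'E'
from scipy.optimize import least_squares
PX=np.array([-6e-4,.1175,.3136,.4394,.0869,.5155,2e-4,.319])
def fk(q):
    M,F=rows(q);return M@PX,F
def ik(p,R,q0):
    f=lambda q:np.r_[(fk(q)[0]-p)*5,Ro.from_matrix(R.T@fk(q)[1]).as_rotvec()]
    s=least_squares(f,np.clip(q0,LO+1e-3,HI-1e-3),bounds=(LO,HI));return s.x,np.abs(s.fun).max()
def RF(yaw,pitch=0):  # tool z forward at yaw, pitched down by pitch; x up
    f=np.array([np.cos(yaw),np.sin(yaw),0]);l=np.array([-np.sin(yaw),np.cos(yaw),0]);u=np.array([0,0,1.])
    z=f*np.cos(pitch)-u*np.sin(pitch);x=f*np.sin(pitch)+u*np.cos(pitch)
    return np.column_stack([x,-l,z])
E
python3 - <<'E'
from kin import *
for y in(.05,.15,.22):
 for yaw in(-4,20,40):
  for z in(.1,.17):
   best=None
   for s in range(20):
    rng=np.random.default_rng(s);q0=np.array([-.4,.2,2.1,2.6,1.,-1])+rng.normal(size=6)*.5
    q,e=ik(np.array([.62,y,z]),RF(np.radians(yaw)),q0)
    if best is None or e<best[1]-1e-6: best=(q,e)
   q,e=best;A=Z(q[0]);el=A@(PX[0],PX[1],PX[2])+A@Y(q[1])@(0,0,PX[3]);w=fk(q)[0]-fk(q)[1][:,2]*.319
   print(y,yaw,z,q.round(2),round(e,4),"elbow",el.round(2),"wrist",w.round(2))
E
```

```text
0.05 -4 0.1 [-0.15  0.79  2.23  3.06  1.45 -1.56] 0.0 elbow [0.33 0.07 0.62] wrist [0.3  0.07 0.1 ]
0.05 -4 0.17 [-0.15  0.55  2.31  3.06  1.29 -1.55] 0.0 elbow [0.24 0.08 0.69] wrist [0.3  0.07 0.17]
0.05 20 0.1 [-0.55  0.79  2.2   2.24  1.48 -1.45] 0.0 elbow [ 0.33 -0.06  0.62] wrist [ 0.32 -0.06  0.1 ]
0.05 20 0.17 [-0.55  0.55  2.28  2.22  1.38 -1.33] 0.0 elbow [ 0.26 -0.02  0.69] wrist [ 0.32 -0.06  0.17]
0.05 40 0.1 [-0.68  0.81  2.03  1.75  1.51 -1.27] 0.0 elbow [ 0.32 -0.11  0.62] wrist [ 0.38 -0.16  0.1 ]
0.05 40 0.17 [-0.68  0.61  2.1   1.74  1.49 -1.14] 0.0 elbow [ 0.27 -0.07  0.67] wrist [ 0.38 -0.16  0.17]
0.15 -4 0.1 [ 0.17  0.79  2.15  3.39  1.38 -1.62] 0.0 elbow [0.29 0.17 0.62] wrist [0.3  0.17 0.1 ]
0.15 -4 0.17 [ 0.17  0.57  2.23  3.4   1.24 -1.66] 0.0 elbow [0.21 0.16 0.68] wrist [0.3  0.17 0.17]
0.15 20 0.1 [-0.24  0.79  2.21  2.54  1.45 -1.49] 0.0 elbow [0.33 0.04 0.62] wrist [0.32 0.04 0.1 ]
0.15 20 0.17 [-0.24  0.55  2.29  2.53  1.32 -1.4 ] 0.0 elbow [0.25 0.06 0.69] wrist [0.32 0.04 0.17]
0.15 40 0.1 [-0.46  0.8   2.09  1.97  1.47 -1.33] 0.0 elbow [ 0.33 -0.03  0.62] wrist [ 0.38 -0.06  0.1 ]
0.15 40 0.17 [-0.46  0.59  2.16  1.95  1.42 -1.21] 0.0 elbow [ 0.27 -0.    0.68] wrist [ 0.38 -0.06  0.17]
0.22 -4 0.1 [ 0.37  0.8   2.07  3.59  1.33 -1.69] 0.0 elbow [0.25 0.22 0.62] wrist [0.3  0.24 0.1 ]
0.22 -4 0.17 [ 0.37  0.59  2.14  3.61  1.2  -1.75] 0.0 elbow [0.19 0.2  0.68] wrist [0.3  0.24 0.17]
0.22 20 0.1 [-0.02  0.79  2.17  2.77  1.4  -1.51] 0.0 elbow [0.31 0.11 0.62] wrist [0.32 0.11 0.1 ]
0.22 20 0.17 [-0.02  0.56  2.25  2.75  1.26 -1.45] 0.0 elbow [0.24 0.11 0.69] wrist [0.32 0.11 0.17]
0.22 40 0.1 [-0.28  0.8   2.1   2.15  1.43 -1.36] 0.0 elbow [0.33 0.03 0.62] wrist [0.38 0.01 0.1 ]
0.22 40 0.17 [-0.28  0.59  2.17  2.13  1.36 -1.24] 0.0 elbow [0.26 0.05 0.68] wrist [0.38 0.01 0.17]
```

```bash
python3 - <<'E'
from kin import *
from rig import robot
o=robot.get_obs();w=o["tcp_rot"];R0=Ro.from_quat([w[1],w[2],w[3],w[0]]).as_matrix();p0=o["tcp_pos"];q=o["joint_positions"].copy()
# waypoints
WP=[(p0,R0),((.45,.20,.28),RF(np.radians(70))),((.545,.15,.2),RF(np.radians(-4))),((.545,.15,.09),RF(np.radians(-4))),((.623,.15,.09),RF(np.radians(-4))),((.623,.15,.18),RF(np.radians(-4)))]
for (pa,Ra),(pb,Rb) in zip(WP,WP[1:]):
    rv=Ro.from_matrix(Rb@Ra.T).as_rotvec();print("== d",np.round(np.array(pb)-pa,3),"rot deg",np.degrees(rv).round(1),"units",(np.degrees(rv)/60).round(3))
    for t in np.linspace(0,1,9)[1:]:
        q,e=ik(np.array(pa)+t*(np.array(pb)-pa),Ro.from_rotvec(t*rv).as_matrix()@Ra,q);T=fk(q)
        print(q.round(2),round(e,4),"wrist",(T[0]-T[1][:,2]*.319).round(2))
E
```

```text
== d [ 0.063  0.141 -0.07 ] rot deg [ 40.4 -68.6  18.4] units [ 0.673 -1.143  0.306]
[-0.61 -0.34  1.99  0.57  1.75  0.52] 0.0 wrist [ 0.36 -0.11  0.6 ]
[-0.66 -0.36  2.08  0.7   1.71  0.36] 0.0 wrist [ 0.34 -0.11  0.57]
[-0.7  -0.37  2.16  0.82  1.69  0.18] 0.0 wrist [ 0.33 -0.12  0.53]
[-0.72 -0.33  2.23  0.94  1.67 -0.01] 0.0 wrist [ 0.32 -0.12  0.48]
[-0.73 -0.26  2.28  1.06  1.66 -0.22] 0.0 wrist [ 0.31 -0.12  0.43]
[-0.72 -0.13  2.31  1.16  1.66 -0.45] 0.0 wrist [ 0.31 -0.12  0.38]
[-0.68  0.03  2.31  1.26  1.69 -0.7 ] 0.0 wrist [ 0.32 -0.11  0.33]
[-0.62  0.21  2.28  1.35  1.73 -0.94] 0.0 wrist [ 0.34 -0.1   0.28]
== d [ 0.095 -0.05  -0.08 ] rot deg [  0.   0. -74.] units [ 0.     0.    -1.233]
[-0.65  0.18  2.37  1.46  1.65 -0.98] 0.0 wrist [ 0.31 -0.08  0.27]
[-0.65  0.16  2.45  1.59  1.56 -1.04] 0.0 wrist [ 0.28 -0.06  0.26]
[-0.62  0.15  2.52  1.76  1.47 -1.11] 0.0 wrist [ 0.25 -0.03  0.25]
[-0.53  0.16  2.57  2.    1.39 -1.2 ] 0.0 wrist [0.23 0.   0.24]
[-0.38  0.21  2.58  2.32  1.32 -1.31] 0.0 wrist [0.22 0.04 0.23]
[-0.17  0.27  2.55  2.7   1.28 -1.44] 0.0 wrist [0.21 0
[... 1179 characters left out ...]
 0.82  2.15  3.39  1.41 -1.61] 0.0 wrist [0.3  0.17 0.09]
[ 0.17  0.82  2.14  3.39  1.39 -1.62] 0.0 wrist [0.3  0.17 0.09]
== d [0.   0.   0.09] rot deg [0. 0. 0.] units [0. 0. 0.]
[ 0.17  0.79  2.15  3.39  1.37 -1.62] 0.0 wrist [0.3  0.17 0.1 ]
[ 0.17  0.75  2.16  3.39  1.35 -1.63] 0.0 wrist [0.3  0.17 0.11]
[ 0.17  0.72  2.18  3.39  1.33 -1.63] 0.0 wrist [0.3  0.17 0.12]
[ 0.17  0.68  2.19  3.39  1.31 -1.64] 0.0 wrist [0.3  0.17 0.13]
[ 0.17  0.64  2.2   3.39  1.29 -1.64] 0.0 wrist [0.3  0.17 0.15]
[ 0.17  0.61  2.21  3.4   1.26 -1.65] 0.0 wrist [0.3  0.17 0.16]
[ 0.17  0.57  2.22  3.4   1.24 -1.66] 0.0 wrist [0.3  0.17 0.17]
[ 0.17  0.53  2.23  3.4   1.21 -1.66] 0.0 wrist [0.3  0.17 0.18]
```

Emit:
arm_command(motion=[{"delta_pos":[0.01,0.02,-0.01],"turn":[0.1,-0.17,0.05],"grip":0},{"delta_pos":[0.02,0.04,-0.02],"turn":[0.2,-0.34,0.09],"grip":0},{"delta_pos":[0.03,0.06,-0.03],"turn":[0.3,-0.51,0.14],"grip":0},{"delta_pos":[0.04,0.085,-0.04],"turn":[0.4,-0.686,0.184],"grip":0},{"delta_pos":[0.04,0.085,-0.04],"turn":[0.4,-0.686,0.184],"grip":0},{"delta_pos":[0.04,0.085,-0.04],"turn":[0.4,-0.686,0.184],"grip":0},{"delta_pos":[0.04,0.085,-0.04],"turn":[0.4,-0.686,0.184],"grip":0},{"delta_pos":[0.04,0.085,-0.04],"turn":[0.4,-0.686,0.184],"grip":0},{"delta_pos":[0.04,0.085,-0.04],"turn":[0.4,-0.686,0.184],"grip":0}])

```text
clock: 2.5
tcp_pos: [0.428, 0.142, 0.3105]
tcp_rot: [-0.363, 0.778, 0.335, 0.388]
wrist_force: [0.5, 0.0, 0.4]
gripper_width: -0.0
```

```bash
cat > plan.py <<'E'
from kin import *
from rig import robot
import sys
def plan(WP):
    o=robot.get_obs();w=o["tcp_rot"];R0=Ro.from_quat([w[1],w[2],w[3],w[0]]).as_matrix();p0=o["tcp_pos"];q=o["joint_positions"].copy()
    print("now",p0.round(4),q.round(2),"F",o["wrist_force"].round(2),"fk err",np.abs(fk(q)[0]-p0).max(),o["clock"])
    WP=[(p0,R0)]+WP
    for (pa,Ra),(pb,Rb) in zip(WP,WP[1:]):
        pa=np.array(pa);rv=Ro.from_matrix(Rb@Ra.T).as_rotvec();print("== d",np.round(np.array(pb)-pa,3),"units",(np.degrees(rv)/60).round(3))
        for t in np.linspace(0,1,6)[1:]:
            q,e=ik(pa+t*(np.array(pb)-pa),Ro.from_rotvec(t*rv).as_matrix()@Ra,q);T=fk(q)
            print(q.round(2),round(e,4),"wrist",(T[0]-T[1][:,2]*.319).round(2))
E
python3 - <<'E'
from plan import *
r=lambda a:RF(np.radians(a))
plan([((.45,.20,.28),r(65)),((.53,.18,.22),r(20)),((.55,.18,.09),r(20)),((.617,.18,.09),r(20)),((.617,.18,.18),r(20))])
E
```

```text
now [0.428  0.142  0.3105] [-0.73 -0.28  2.27  1.03  1.65 -0.16] F [0.46 0.01 0.42] fk err 0.0004782601682065124 2.5
== d [ 0.022  0.058 -0.03 ] units [ 0.255 -0.47   0.051]
[-0.73 -0.23  2.31  1.11  1.64 -0.3 ] 0.0 wrist [ 0.31 -0.12  0.42]
[-0.72 -0.16  2.34  1.19  1.64 -0.45] 0.0 wrist [ 0.31 -0.11  0.38]
[-0.71 -0.07  2.35  1.26  1.65 -0.61] 0.0 wrist [ 0.31 -0.11  0.35]
[-0.68  0.04  2.36  1.34  1.66 -0.78] 0.0 wrist [ 0.31 -0.1   0.31]
[-0.64  0.16  2.35  1.4   1.69 -0.95] 0.0 wrist [ 0.32 -0.09  0.28]
== d [ 0.08 -0.02 -0.06] units [ 0.    0.   -0.75]
[-0.64  0.15  2.42  1.53  1.6  -1.  ] 0.0 wrist [ 0.29 -0.07  0.27]
[-0.61  0.15  2.48  1.69  1.5  -1.06] 0.0 wrist [ 0.26 -0.04  0.26]
[-0.53  0.17  2.53  1.91  1.41 -1.15] 0.0 wrist [ 0.25 -0.01  0.24]
[-0.39  0.22  2.54  2.21  1.34 -1.27] 0.0 wrist [0.23 0.03 0.23]
[-0.21  0.28  2.52  2.56  1.29 -1.39] 0.0 wrist [0.23 0.07 0.22]
== d [ 0.02  0.   -0.13] units [0. 0. 0.]
[-0.21  0.42  2.49  2.57  1.37 -1.44] 0.0 wrist [0.23 0.07 0.19]
[-0.2   0.54  2.45  2.58  1.44 -1.49] 0.0 wrist [0.24 0.07 0.17]
[-0.2   0.65  2.4   2.59  1.5
[... 196 characters left out ...]
 [0. 0. 0.]
[-0.18  0.84  2.29  2.61  1.56 -1.56] 0.0 wrist [0.26 0.07 0.09]
[-0.17  0.83  2.26  2.62  1.53 -1.55] 0.0 wrist [0.28 0.07 0.09]
[-0.16  0.83  2.24  2.63  1.51 -1.53] 0.0 wrist [0.29 0.07 0.09]
[-0.16  0.83  2.21  2.63  1.48 -1.52] 0.0 wrist [0.3  0.07 0.09]
[-0.15  0.82  2.19  2.64  1.46 -1.51] 0.0 wrist [0.32 0.07 0.09]
== d [0.   0.   0.09] units [0. 0. 0.]
[-0.15  0.76  2.21  2.64  1.43 -1.49] 0.0 wrist [0.32 0.07 0.11]
[-0.15  0.7   2.23  2.63  1.39 -1.47] 0.0 wrist [0.32 0.07 0.13]
[-0.15  0.64  2.25  2.63  1.36 -1.45] 0.0 wrist [0.32 0.07 0.14]
[-0.15  0.58  2.27  2.63  1.32 -1.43] 0.0 wrist [0.32 0.07 0.16]
[-0.15  0.52  2.29  2.62  1.28 -1.41] 0.0 wrist [0.32 0.07 0.18]
```

Emit:
arm_command(motion=[{"delta_pos":[0.006,0.014,-0.007],"turn":[0.06,-0.11,0.01],"grip":0},{"delta_pos":[0.011,0.029,-0.015],"turn":[0.127,-0.235,0.025],"grip":0},{"delta_pos":[0.022,0.058,-0.03],"turn":[0.255,-0.47,0.051],"grip":0},{"delta_pos":[0.022,0.058,-0.03],"turn":[0.255,-0.47,0.051],"grip":0},{"delta_pos":[0.022,0.058,-0.03],"turn":[0.255,-0.47,0.051],"grip":0},{"delta_pos":[0.022,0.058,-0.03],"turn":[0.255,-0.47,0.051],"grip":0},{"delta_pos":[0.022,0.058,-0.03],"turn":[0.255,-0.47,0.051],"grip":0}])

```text
clock: 3.08
tcp_pos: [0.4504, 0.201, 0.2808]
tcp_rot: [-0.381, 0.596, 0.381, 0.596]
wrist_force: [-0.4, -0.9, -0.2]
gripper_width: -0.0
```

```bash
python3 - <<'E'
from plan import *
r=lambda a:RF(np.radians(a))
plan([((.55,.18,.22),r(20)),((.555,.18,.09),r(20))])
E
```

```text
now [0.4504 0.201  0.2808] [-0.64  0.16  2.34  1.4   1.69 -0.95] F [-0.45 -0.87 -0.16] fk err 0.0007445900647897741 3.0833
== d [ 0.1   -0.021 -0.061] units [-0.    -0.    -0.754]
[-0.63  0.16  2.41  1.54  1.59 -0.99] 0.0 wrist [ 0.29 -0.07  0.27]
[-0.59  0.16  2.46  1.71  1.49 -1.06] 0.0 wrist [ 0.27 -0.04  0.26]
[-0.5   0.19  2.5   1.94  1.4  -1.15] 0.0 wrist [ 0.26 -0.01  0.24]
[-0.37  0.24  2.5   2.23  1.32 -1.26] 0.0 wrist [0.25 0.03 0.23]
[-0.19  0.3   2.48  2.57  1.26 -1.38] 0.0 wrist [0.25 0.07 0.22]
== d [ 0.005  0.    -0.13 ] units [0. 0. 0.]
[-0.19  0.42  2.45  2.59  1.34 -1.43] 0.0 wrist [0.25 0.07 0.19]
[-0.19  0.54  2.42  2.59  1.41 -1.48] 0.0 wrist [0.25 0.07 0.17]
[-0.19  0.65  2.38  2.6   1.48 -1.51] 0.0 wrist [0.25 0.07 0.14]
[-0.19  0.75  2.34  2.6   1.53 -1.55] 0.0 wrist [0.25 0.07 0.12]
[-0.19  0.85  2.3   2.6   1.58 -1.57] 0.0 wrist [0.26 0.07 0.09]
```

Emit:
arm_command(motion=[{"delta_pos":[0.01,-0.002,-0.006],"turn":[0,0,-0.08],"grip":0},{"delta_pos":[0.025,-0.005,-0.015],"turn":[0,0,-0.19],"grip":0},{"delta_pos":[0.04,-0.008,-0.024],"turn":[0,0,-0.3],"grip":0},{"delta_pos":[0.055,-0.012,-0.034],"turn":[0,0,-0.41],"grip":0},{"delta_pos":[0.07,-0.015,-0.043],"turn":[0,0,-0.52],"grip":0},{"delta_pos":[0.085,-0.018,-0.052],"turn":[0,0,-0.63],"grip":0},{"delta_pos":[0.1,-0.021,-0.06],"turn":[0,0,-0.75],"grip":0},{"delta_pos":[0.1,-0.021,-0.06],"turn":[0,0,-0.75],"grip":0},{"delta_pos":[0.1,-0.021,-0.06],"turn":[0,0,-0.75],"grip":0},{"delta_pos":[0.1,-0.021,-0.06],"turn":[0,0,-0.75],"grip":0}])

```text
clock: 3.92
tcp_pos: [0.5502, 0.1823, 0.2237]
tcp_rot: [-0.125, 0.693, 0.127, 0.699]
wrist_force: [0.2, 0.2, -0.3]
gripper_width: 0.002
```

```bash
python3 - <<'E'
from plan import *
from rig import read_camera
import cv2
plan([])
for n in("side","wrist"): cv2.imwrite(f"pics/{n}1.png",read_camera(n)["img"][:,:,::-1])
E
```

```text
now [0.5502 0.1823 0.2237] [-0.19  0.3   2.48  2.56  1.27 -1.38] F [ 0.24  0.17 -0.25] fk err 0.0010698071866720449 3.9167
```

View pics/side1.png

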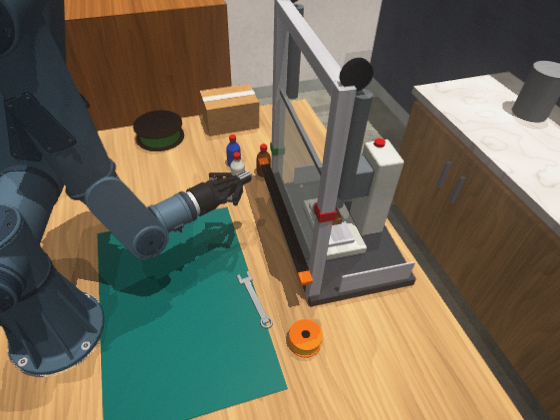

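View pics/wrist1.png

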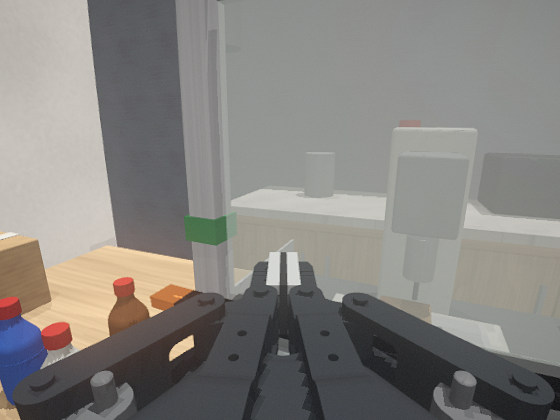

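The side view shows the tool lying level in front of the lip, with the fingertips at (248,177) and the bottle and spanner clear. The wrist view shows the green collar at (208,228). I'll measure its height again from this view.

```bash
cat >> h.py <<'E'
from scipy.spatial.transform import Rotation as Ro
def wcam(o,c):
    w=o["tcp_rot"];T=np.eye(4);T[:3,:3]=Ro.from_quat([w[1],w[2],w[3],w[0]]).as_matrix();T[:3,3]=o["tcp_pos"]
    W=np.linalg.inv(T@np.array(c["tool_from_camera"]));c["R"]=W[:3,:3];c["t"]=W[:3,3];return c
YAW=np.radians(-3.7);ORG=np.array([.6363,.1061]);GX=np.array([np.cos(YAW),np.sin(YAW),0]);GY=np.array([-np.sin(YAW),np.cos(YAW),0])
def gplane(c,uv,gx):
    o,d=ray(c,uv);P=np.array([*ORG,0])+gx*GX;X=o+d*(((P-o)@GX)/(d@GX));return X,(X-np.array([*ORG,0]))@GY
E
python3 - <<'E'
from h import *
o=robot.get_obs();c=wcam(o,read_camera("wrist"))
im=np.ascontiguousarray(c["img"][:,:,::-1]);cv2.imwrite("pics/wc.png",cv2.resize(im[195:325,140:250],None,fx=4.5,fy=4.5,interpolation=cv2.INTER_NEAREST))
h=cv2.cvtColor(im,cv2.COLOR_BGR2HSV);m=cv2.inRange(h,(50,90,40),(80,255,255))
for col in (188,195,202,209,215):
    r=np.where(m[190:260,col])[0]+190
    if len(r): 
        a,ya=gplane(c,(col,r[0]-.5),-.003);b,yb=gplane(c,(col,r[-1]+.5),-.003);print(col,r[0],r[-1],a[2].round(4),b[2].round(4),"mid",((a+b)/2)[2].round(4),"gy",ya.round(3))
E
```

```text
188 217 231 0.2123 0.1973 mid 0.2048 gy 0.204
195 218 240 0.2123 0.1894 mid 0.2008 gy 0.196
202 219 242 0.2123 0.1886 mid 0.2005 gy 0.188
209 220 243 0.2123 0.1889 mid 0.2006 gy 0.18
215 219 229 0.2141 0.2036 mid 0.2088 gy 0.173
```

View pics/wc.png

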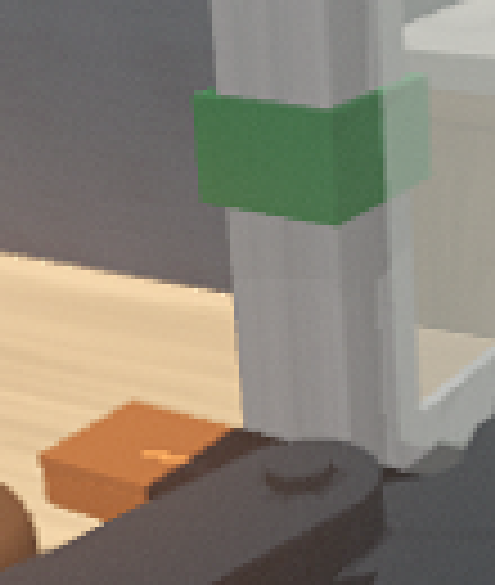

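```bash
python3 - <<'E'
from h import *
o=robot.get_obs();c=wcam(o,read_camera("wrist"))
for uv in((148.9,296.6),(150.9,306.3),(173,303.3),(173,310)):
    X,y=gplane(c,uv,-.035);print(uv,X.round(4),"gy",y.round(4))
E
```

```text
(148.9, 296.6) [0.6163 0.3385 0.1376] gy 0.2307
(150.9, 306.3) [0.6162 0.3376 0.1273] gy 0.2297
(173, 303.3) [0.6143 0.3084 0.1382] gy 0.2005
(173, 310) [0.6144 0.3094 0.131 ] gy 0.2014
```

The collar centre is z = 0.2005 from two views, and the lip centre is at 0.132, so the window needs to rise about 68 mm. Next I descend in front of the lip and then slide in beneath it.

Emit:
arm_command(motion=[{"delta_pos":[0.0,0,-0.03],"grip":0},{"delta_pos":[0,0,-0.065],"grip":0},{"delta_pos":[0,0,-0.1],"grip":0},{"delta_pos":[0,0,-0.13],"grip":0},{"delta_pos":[0,0,-0.13],"grip":0},{"delta_pos":[0,0,-0.13],"grip":0}])

```text
invalid input
```

```bash
python3 - <<'E'
from plan import *
from rig import read_camera
import cv2
plan([])
for n in("side","wrist"): cv2.imwrite(f"pics/{n}2.png",read_camera(n)["img"][:,:,::-1])
E
```

```text
now [0.5507 0.1791 0.2226] [-0.2   0.3   2.48  2.56  1.27 -1.38] F [-0.05 -0.15 -0.17] fk err 0.0010727994132258 4.1167
```

View pics/wrist2.png

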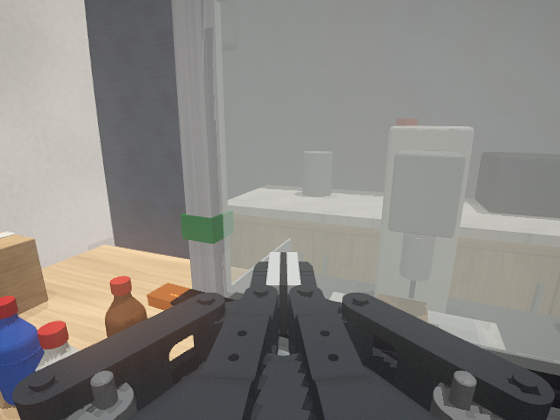

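View pics/side2.png

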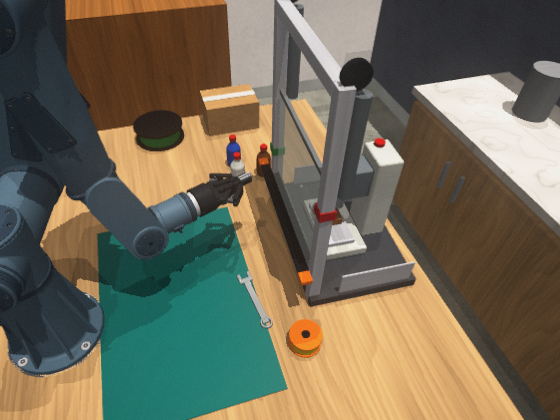

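The call was refused because "turn" is required, so nothing moved. Both views match the earlier ones. I'll send it again.

Emit:
arm_command(motion=[{"delta_pos":[0,0,-0.03],"turn":[0,0,0],"grip":0},{"delta_pos":[0,0,-0.065],"turn":[0,0,0],"grip":0},{"delta_pos":[0,0,-0.1],"turn":[0,0,0],"grip":0},{"delta_pos":[0,0,-0.13],"turn":[0,0,0],"grip":0},{"delta_pos":[0,0,-0.13],"turn":[0,0,0],"grip":0},{"delta_pos":[0,0,-0.13],"turn":[0,0,0],"grip":0}])

```text
clock: 4.72
tcp_pos: [0.5491, 0.1795, 0.0886]
tcp_rot: [-0.123, 0.697, 0.123, 0.696]
wrist_force: [0.2, -0.3, 1.0]
gripper_width: -0.001
```

```bash
python3 - <<'E'
from plan import *
from rig import read_camera
import cv2
plan([])
for n in("side","wrist"): cv2.imwrite(f"pics/{n}3.png",read_camera(n)["img"][:,:,::-1])
E
```

```text
now [0.5491 0.1795 0.0886] [-0.2   0.85  2.31  2.59  1.59 -1.58] F [ 0.22 -0.27  0.98] fk err 0.0009964513571943945 4.7167
```

View pics/wrist3.png

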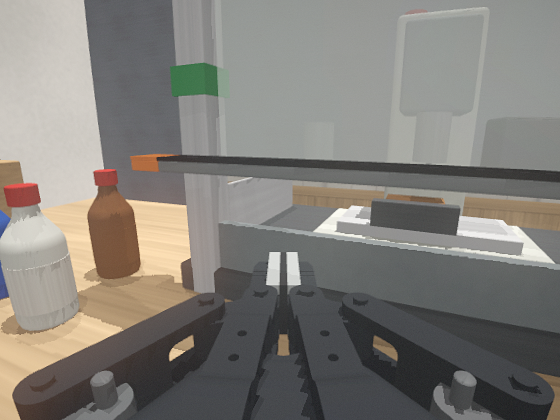

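View pics/side3.png

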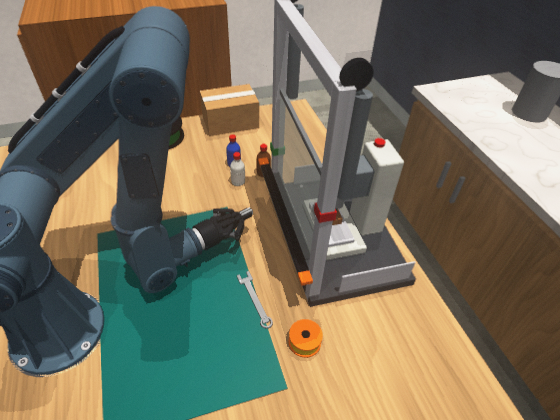

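The wrist view shows the lip bar crossing at rows 155–190, and the fingertips at (283,255) below it against the sill. The bottles stand clear at left. I'll slide in 73 mm.

Emit:
arm_command(motion=[{"delta_pos":[0.015,0,0],"turn":[0,0,0],"grip":0},{"delta_pos":[0.03,0,0],"turn":[0,0,0],"grip":0},{"delta_pos":[0.045,0,0],"turn":[0,0,0],"grip":0},{"delta_pos":[0.06,0,0],"turn":[0,0,0],"grip":0},{"delta_pos":[0.073,0,0],"turn":[0,0,0],"grip":0},{"delta_pos":[0.073,0,0],"turn":[0,0,0],"grip":0},{"delta_pos":[0.073,0,0],"turn":[0,0,0],"grip":0}])

```text
clock: 5.4
tcp_pos: [0.6243, 0.1798, 0.0962]
tcp_rot: [-0.122, 0.692, 0.125, 0.7]
wrist_force: [-0.7, -0.7, 1.2]
gripper_width: 0.003
```

```bash
python3 - <<'E'
from plan import *
from rig import read_camera
import cv2
plan([])
for n in("side","wrist"): cv2.imwrite(f"pics/{n}4.png",read_camera(n)["img"][:,:,::-1])
E
```

```text
now [0.6243 0.1798 0.0962] [-0.15  0.81  2.18  2.64  1.45 -1.51] F [-0.74 -0.66  1.17] fk err 0.0008344898889579566 5.4
```

View pics/wrist4.png

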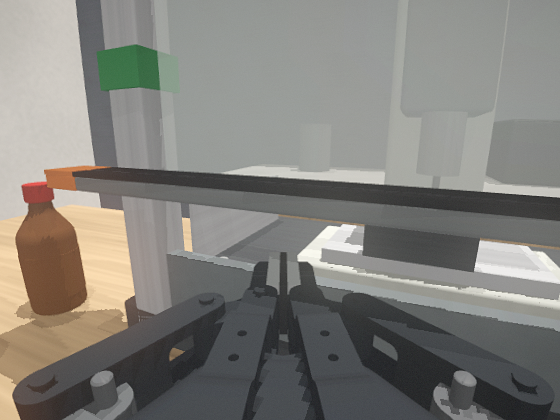

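The tips are under the lip, shaded below the bar at (285,260). I'll raise slowly at about 48 mm/s, most of the way.

Emit:
arm_command(motion=[{"delta_pos":[0,0,0.004],"turn":[0,0,0],"grip":0},{"delta_pos":[0,0,0.008],"turn":[0,0,0],"grip":0},{"delta_pos":[0,0,0.012],"turn":[0,0,0],"grip":0},{"delta_pos":[0,0,0.016],"turn":[0,0,0],"grip":0},{"delta_pos":[0,0,0.02],"turn":[0,0,0],"grip":0},{"delta_pos":[0,0,0.024],"turn":[0,0,0],"grip":0},{"delta_pos":[0,0,0.028],"turn":[0,0,0],"grip":0},{"delta_pos":[0,0,0.032],"turn":[0,0,0],"grip":0},{"delta_pos":[0,0,0.036],"turn":[0,0,0],"grip":0},{"delta_pos":[0,0,0.04],"turn":[0,0,0],"grip":0},{"delta_pos":[0,0,0.042],"turn":[0,0,0],"grip":0},{"delta_pos":[0,0,0.042],"turn":[0,0,0],"grip":0}])

```text
clock: 6.5
tcp_pos: [0.6229, 0.1799, 0.1339]
tcp_rot: [-0.122, 0.695, 0.124, 0.698]
wrist_force: [0.3, -1.0, -0.5]
gripper_width: -0.0
```

```bash
python3 - <<'E'
from plan import *
from rig import read_camera
import cv2
plan([])
for n in("side","wrist"): cv2.imwrite(f"pics/{n}5.png",read_camera(n)["img"][:,:,::-1])
E
```

```text
now [0.6229 0.1799 0.1339] [-0.15  0.68  2.23  2.63  1.38 -1.46] F [ 0.27 -0.99 -0.53] fk err 0.0008525437664504976 6.5
```

View pics/wrist5.png

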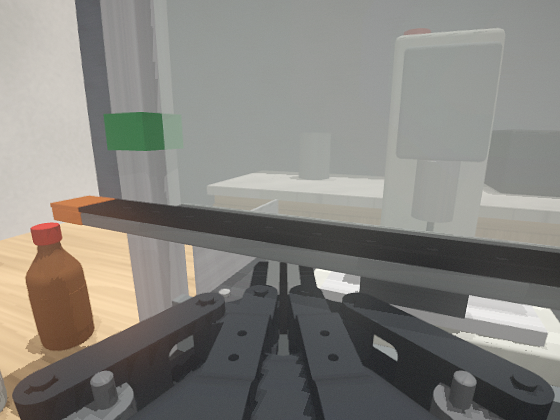

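View pics/side5.png

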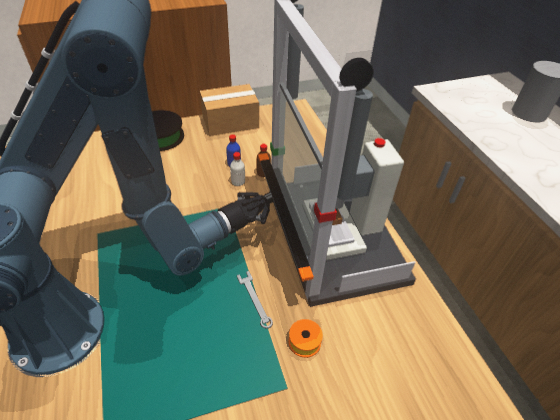

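```bash
cat > lip.py <<'E'
from h import *
def side_lip():
    c=read_camera("side");h=cv2.cvtColor(np.ascontiguousarray(c["img"][:,:,::-1]),cv2.COLOR_BGR2HSV);m=cv2.inRange(h,(7,200,120),(15,255,255))
    k,l,st,ce=cv2.connectedComponentsWithStats(m)
    i=[i for i in range(1,k) if st[i][4]>40];return [(st[j].tolist(),ce[j].round(2).tolist()) for j in i],c
def model(c,z): # centroid px of near end block centre, gy=-.22, gx=-.021
    return proj(c,np.array([[*(ORG+(-.021)*GX[:2]-.2200*GY[:2]),z]]))[0]
if __name__=="__main__":
    o=robot.get_obs();a,c=side_lip();print(a,[ (z,model(c,z).round(1).tolist()) for z in(.132,.15,.17,.2)])
    w=wcam(o,read_camera("wrist"));im=np.ascontiguousarray(w["img"][:,:,::-1]);h=cv2.cvtColor(im,cv2.COLOR_BGR2HSV);m=cv2.inRange(h,(5,150,90),(16,255,255))
    k,l,st,ce=cv2.connectedComponentsWithStats(m);print([st[i].tolist() for i in range(1,k) if st[i][4]>60])
    cv2.imwrite("pics/wl.png",cv2.resize(im[90:240,30:210],None,fx=4,fy=4,interpolation=cv2.INTER_NEAREST))
E
python3 lip.py
```

```text
[([258, 153, 11, 8, 59], [263.03, 156.36]), ([299, 266, 14, 15, 150], [305.34, 272.99]), ([289, 320, 32, 37, 688], [303.49, 335.18])] [(0.132, [304.1, 277.8]), (0.15, [304.6, 273.4]), (0.17, [305.3, 268.3]), (0.2, [306.3, 260.5])]
[[50, 196, 64, 12, 290], [51, 206, 31, 19, 128]]
```

View pics/wl.png

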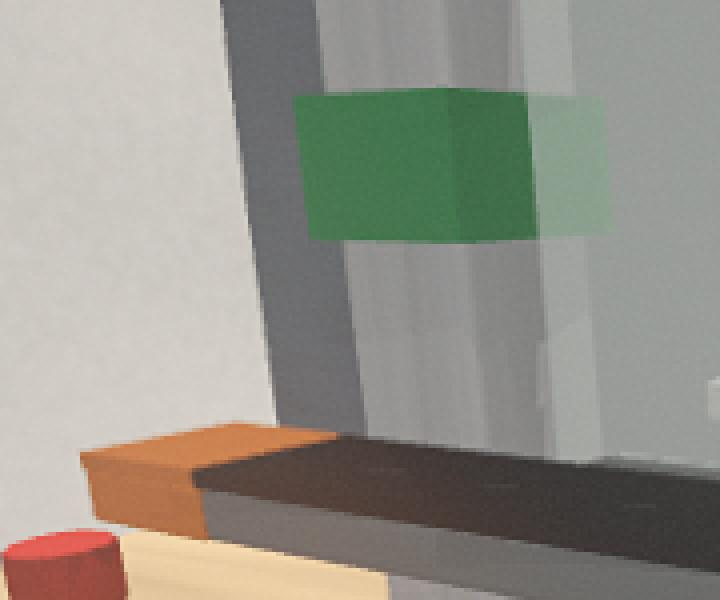

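```bash
python3 - <<'E'
from h import *
o=robot.get_obs();c=wcam(o,read_camera("wrist"));print(o["tcp_pos"],o["wrist_force"])
for uv,g in(((50,203.7),-.035),((54,219.6),-.035),((104,113.5),-.003),((108,149.8),-.003),((141,111.8),-.003),((144,150.5),-.003)):
    X,y=gplane(c,uv,g);print(uv,X.round(4),"gy",y.round(4))
E
```

```text
[0.62314891 0.1799003  0.13374685] [-0.10262317 -0.88416185 -0.25646731]
(50, 203.7) [0.6163 0.3397 0.1548] gy 0.2318
(54, 219.6) [0.6163 0.3386 0.1441] gy 0.2307
(104, 113.5) [0.6468 0.3152 0.212 ] gy 0.2094
(108, 149.8) [0.6469 0.3157 0.1881] gy 0.2099
(141, 111.8) [0.6446 0.2807 0.2119] gy 0.1748
(144, 150.5) [0.6446 0.2814 0.1882] gy 0.1755
```

The window has risen: the lip centre is now about 0.1495 in both views and the collar centre 0.200, so 50 mm remain. I'll do most of that gently and then measure.

Emit:
arm_command(motion=[{"delta_pos":[0,0,0.004],"turn":[0,0,0],"grip":0},{"delta_pos":[0,0,0.009],"turn":[0,0,0],"grip":0},{"delta_pos":[0,0,0.014],"turn":[0,0,0],"grip":0},{"delta_pos":[0,0,0.019],"turn":[0,0,0],"grip":0},{"delta_pos":[0,0,0.024],"turn":[0,0,0],"grip":0},{"delta_pos":[0,0,0.029],"turn":[0,0,0],"grip":0},{"delta_pos":[0,0,0.034],"turn":[0,0,0],"grip":0},{"delta_pos":[0,0,0.038],"turn":[0,0,0],"grip":0},{"delta_pos":[0,0,0.042],"turn":[0,0,0],"grip":0},{"delta_pos":[0,0,0.045],"turn":[0,0,0],"grip":0},{"delta_pos":[0,0,0.046],"turn":[0,0,0],"grip":0},{"delta_pos":[0,0,0.046],"turn":[0,0,0],"grip":0}])

```text
clock: 7.75
tcp_pos: [0.623, 0.18, 0.18]
tcp_rot: [-0.122, 0.694, 0.125, 0.698]
wrist_force: [-0.6, -0.1, -1.2]
gripper_width: 0.002
```

```bash
python3 -c "
from plan import *
plan([])"; sed -i 's/im\[90:240,30:210\]/im[60:240,10:210]/' lip.py; python3 lip.py
```

```text
now [0.623 0.18  0.18 ] [-0.15  0.53  2.28  2.62  1.28 -1.41] F [-0.6  -0.06 -1.24] fk err 0.0008602925974079412 7.75
[([259, 142, 10, 6, 49], [263.1, 144.63]), ([300, 254, 15, 15, 166], [306.92, 261.13]), ([289, 320, 33, 37, 666], [303.55, 334.96])] [(0.132, [304.1, 277.8]), (0.15, [304.6, 273.4]), (0.17, [305.3, 268.3]), (0.2, [306.3, 260.5])]
[[67, 196, 46, 11, 153], [43, 279, 22, 12, 129]]
```

View pics/wl.png

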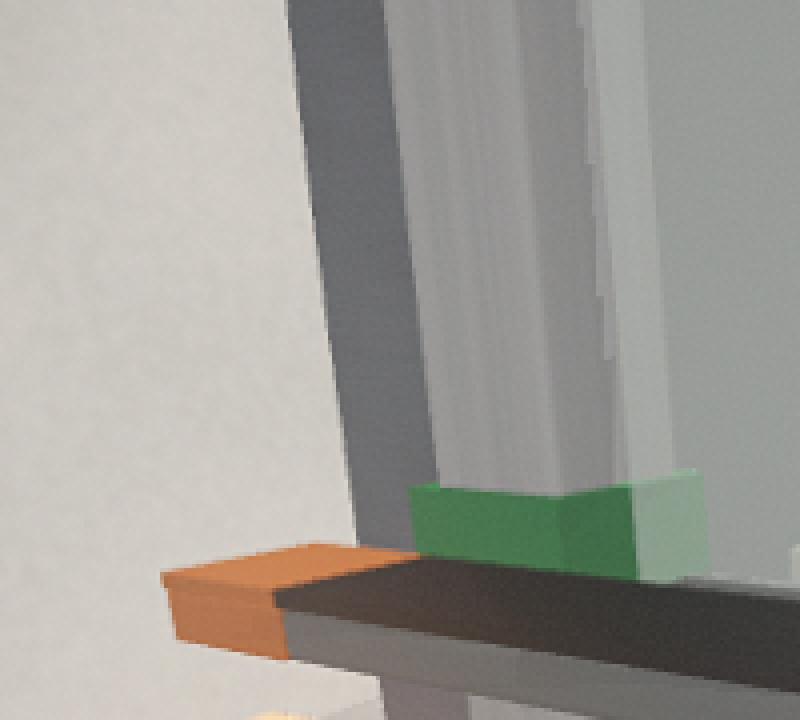

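```bash
python3 - <<'E'
from h import *
o=robot.get_obs();c=wcam(o,read_camera("wrist"));print(o["tcp_pos"],o["wrist_force"])
for uv,g in(((50.3,203.9),-.035),((54.3,220.3),-.035),((112.8,181.5),-.003),((149.3,184),-.003)):
    X,y=gplane(c,uv,g);print(uv,X.round(4),"gy",y.round(4))
E
```

```text
[0.62310185 0.18008662 0.17992328] [-0.13904543 -0.55212534 -0.69456125]
(50.3, 203.9) [0.6163 0.3398 0.2008] gy 0.232
(54.3, 220.3) [0.6163 0.3388 0.1897] gy 0.231
(112.8, 181.5) [0.6468 0.3155 0.2123] gy 0.2096
(149.3, 184) [0.6445 0.2801 0.2129] gy 0.1742
```

Both views put the lip centre at about 0.1953 and the collar at 0.2005, so 5 mm more.

Emit:
arm_command(motion=[{"delta_pos":[0,0,0.002],"turn":[0,0,0],"grip":0},{"delta_pos":[0,0,0.004],"turn":[0,0,0],"grip":0},{"delta_pos":[0,0,0.005],"turn":[0,0,0],"grip":0},{"delta_pos":[0,0,0.005],"turn":[0,0,0],"grip":0},{"delta_pos":[0,0,0.005],"turn":[0,0,0],"grip":0},{"delta_pos":[0,0,0.003],"turn":[0,0,0],"grip":0},{"delta_pos":[0,0,-0.005],"turn":[0,0,0],"grip":0},{"delta_pos":[0,0,-0.015],"turn":[0,0,0],"grip":0},{"delta_pos":[0,0,-0.025],"turn":[0,0,0],"grip":0},{"delta_pos":[0,0,-0.025],"turn":[0,0,0],"grip":0}])

```text
clock: 8.73
tcp_pos: [0.6227, 0.1798, 0.153]
tcp_rot: [-0.122, 0.695, 0.124, 0.697]
wrist_force: [0.4, -0.8, 0.4]
gripper_width: -0.001
```

```bash
python3 -c "
from plan import *
plan([])"; sed -i 's/im\[60:240,10:210\]/im[60:240,10:210]/' lip.py; python3 lip.py
```

```text
now [0.6227 0.1798 0.153 ] [-0.15  0.62  2.25  2.63  1.34 -1.44] F [ 0.39 -0.8   0.36] fk err 0.0008581840730181867 8.7333
[([259, 141, 10, 6, 48], [262.98, 143.35]), ([300, 253, 15, 15, 163], [306.96, 259.83]), ([289, 320, 32, 37, 666], [303.47, 334.98])] [(0.132, [304.1, 277.8]), (0.15, [304.6, 273.4]), (0.17, [305.3, 268.3]), (0.2, [306.3, 260.5])]
[[52, 154, 48, 4, 86]]
```

View pics/wl.png

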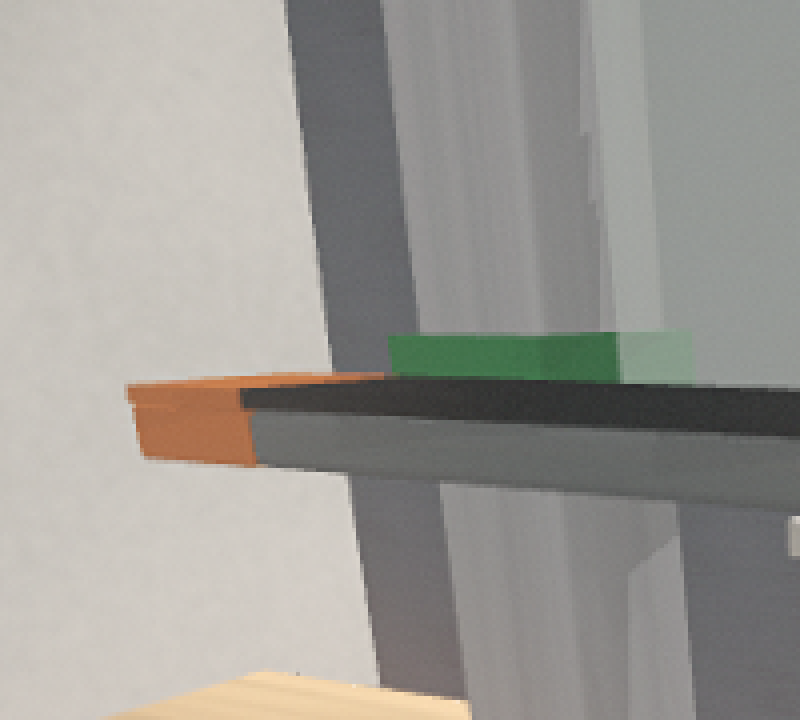

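```bash
python3 - <<'E'
from h import *
o=robot.get_obs();c=wcam(o,read_camera("wrist"))
for uv,g in(((41.6,156.5),-.035),((46.2,174.5),-.035),((107,143.9),-.003),((145,143.9),-.003)):
    X,y=gplane(c,uv,g);print(uv,X.round(4),"gy",y.round(4))
E
```

```text
(41.6, 156.5) [0.6163 0.3395 0.206 ] gy 0.2316
(46.2, 174.5) [0.6162 0.338  0.1947] gy 0.2301
(107, 143.9) [0.6469 0.3161 0.2125] gy 0.2102
(145, 143.9) [0.6445 0.28   0.2128] gy 0.1741
```

The lip centre is 0.2003 with the fingers off it, against 0.2005 for the collar. I'll withdraw straight back and check everything.

Emit:
arm_command(motion=[{"delta_pos":[-0.015,0,0],"turn":[0,0,0],"grip":0},{"delta_pos":[-0.03,0,0],"turn":[0,0,0],"grip":0},{"delta_pos":[-0.045,0,0],"turn":[0,0,0],"grip":0},{"delta_pos":[-0.06,0,0],"turn":[0,0,0],"grip":0},{"delta_pos":[-0.075,0,0],"turn":[0,0,0],"grip":0},{"delta_pos":[-0.075,0,0],"turn":[0,0,0],"grip":0},{"delta_pos":[-0.075,0,0],"turn":[0,0,0],"grip":0}])

```text
clock: 9.47
tcp_pos: [0.5482, 0.1797, 0.1547]
tcp_rot: [-0.122, 0.695, 0.124, 0.698]
wrist_force: [-0.9, -0.2, 0.0]
gripper_width: 0.002
```

```bash
python3 - <<'E'
from lip import *
o=robot.get_obs();print(o["clock"],o["tcp_pos"],o["wrist_force"])
a,c=side_lip();print(a);cv2.imwrite("pics/side6.png",c["img"][:,:,::-1])
t=read_camera("top")
for n,cc in(("side",c),("top",t)):
    h=cv2.cvtColor(np.ascontiguousarray(cc["img"][:,:,::-1]),cv2.COLOR_BGR2HSV);k,l,st,ce=cv2.connectedComponentsWithStats(cv2.inRange(h,(0,140,60),(6,255,255)));print(n,ce[1:][st[1:,4]>30].round(1).tolist())
cv2.imwrite("pics/top6.png",t["img"][:,:,::-1])
E
```

```text
9.4667 [0.54817311 0.17971724 0.15472392] [-0.94532959 -0.19277092  0.01313676]
[([258, 141, 11, 6, 51], [263.0, 143.41]), ([300, 253, 15, 15, 163], [306.98, 259.88]), ([289, 320, 32, 37, 669], [303.53, 334.99])]
side [[232.2, 137.6], [379.2, 142.1], [236.4, 155.7], [324.4, 214.7]]
top [[264.0, 67.5], [548.1, 170.7], [157.0, 169.0], [127.8, 199.6], [162.4, 203.2]]
```

View pics/side6.png

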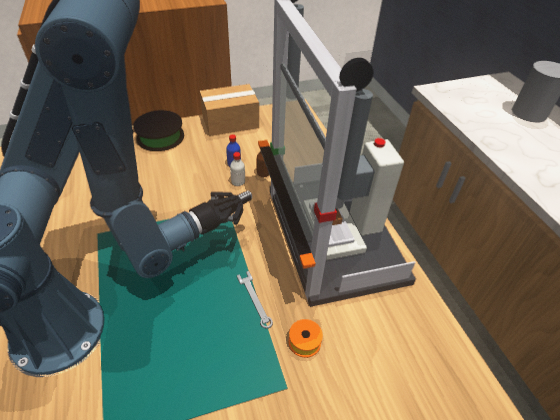

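The lip end is at (307,260), unchanged since release. The bottle cap (236,156), spool (304,335) and spanner (255,300) are where they started, and the gripper is clear. I'm handing in.

```bash
python3 -c "
from rig import robot
print(robot.finish_job(), robot.get_obs()['clock'])"
```

```text
the job is handed in; nothing more can be done
the job is handed in; nothing more can be done
```

The window now stands with its lip level with the green collar, and I've handed the job in; no verdict was reported. I slid the shut, level fingers in under the lip and raised it about 68 mm in three slow pushes of roughly 60 mm/s or less. I then lowered the fingers off and backed away.

- **Height:** from the wrist camera after release, the lip centre is at z ≈ 0.2003 m and the collar centre at 0.2005 m. The side camera agrees to within about 1 mm. The lip's image did not move after the fingers let go.
- **Other things:** the bottle cap is within 0.1 px of where it began in both views. The spool blob's centre shifted about 1 px in the side view, though its outline did not. The spanner looks the same by eye.
- **Robot:** it stands clear of everything, with wrist force near zero at about 9.5 s.
- **What went wrong:** one move call was refused because I left out the "turn" entry, and nothing moved. Between two pictures the TCP height read a few millimetres differently, so I went by the camera for the final height.

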